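# Touch check of a hand stylus on two sprung test pads

### The arm

A 7-joint arm with a two-finger parallel gripper is mounted at the origin on a cart in front of the work surface, level with it; the furniture and walls round the work are solid. World frame = base frame: x ahead of the robot, y to its left, z up, the work surface at z = 0. Lengths are in m, angles in degrees, forces in N, time in s.
With the tool pointing down it reaches from about 0.4 to 0.85 m from the base axis. Payload 6.9 kg.
Tool frame: the origin (TCP) lies where the fingers leave the gripper's body, on its centre line; the fingertips stand 73 mm ahead of it and the grasp point (between the pads) lies tcp_to_grasp ahead of it (tcp_to_grasp is the distance from the TCP to the grasp point, in m); z points along the fingers, y is the line along which they close (so a half turn about z gives the same grasp; the last joint's range is limited). The gripper opens to 85 mm and grips with 20 to 120 N. Pads are 22 mm wide; open, the fingers measure 114 mm over their backs; the gripper's body (76 mm by 85 mm) begins 54 mm behind the grasp point. The pads swing forward as they close: fully open they stand 13 mm farther back than shut.
Start: joints at [-61.392, 29.078, -13.613, 85.955, 7.202, 65.827, -8.869], TCP at [0.24, 0.577, 0.304] pointing down, gripper open.
Joint ranges: [-176.47, 176.47], [-13.61, 117.27], [-81.72, 77.17], [0.22, 143.17], [-87.28, 267.28], [10, 112.55], [-165.47, 165.47]. Speed limits (degrees/s): [136.94, 136.94, 180, 180, 180, 180, 180].

### API

Orientations are given as a 3x3 rotation matrix whose columns are the frame's x, y, z axes.
In Python, from rig import get_state, camera, finish_job, tcp_to_grasp gives the robot as it stands.
- The arm moves only by the tool apply_moves, never from a script. Its arguments are lists of equal length, an entry for each row: "grip": the finger opening in cm, from 0 to 8.54; "delta_pos": the shift along the world's x, y, z in cm, a list of three; "angular": the turn, a rotation vector about the world's x, y, z in rad, a list of three. In form: {"grip": [grip, ...], "delta_pos": [[dx, dy, dz], ...], "angular": [[wx, wy, wz], ...]}. A call has 1 to 12 rows; each row shifts and turns the commanded pose from where the row before left it; what a row does not reach is not made up. A row lasts 1/8 s, in which the tool goes at most 62.5 mm and 10.7 degrees, less where a joint would pass 70% of its speed; a pose out of reach is approached as far as the arm can. A call is refused whole if a number of a shift passes 6.25 or a number of a turn 0.188, either way. A call with a gripper value outside its range is refused whole. The fingers move at their own pace and stop on an object; "force" is the grip in N (left out, the last holds). Time passes only in rows, so rows that do not move let the fingers close. It gives the time, the measured TCP pose, the force, the opening and the grip force at its end, in the units of the state.
- get_state(): the state, without advancing time (a new reading comes with each control period).
- camera(name): name is "side" or "top" or "wrist"; returns a dict with "frame" (420x560x3 uint8, blue, green, red), "fx", "fy", "cx", "cy" (pixels), "xyz" and "attitude" of the camera in the world. Camera axes: x right, y down, z forward; pixel columns grow to the right and rows downward; lengths in m; the calibration is good to about 2 mm. A picture is of the moment at which its call begins. There is no depth.
- finish_job(): hands the job in; it is judged then, once.
The state is a dict: "time_s": time; "q": joint angles; "joint_vel": joint speeds; "tau": joint torques, N m; "eef_pos": TCP position; "tcp_rot": TCP orientation; "contact_force": force on the tool from outside, world axes, zero at the start; "torque": the same for the moment, N m; "grip_width": opening from 0.0 (shut) to 1.0 (fully open); "grasp_force": force on a finger pad.
Only numpy, scipy, OpenCV 4.12 (cv2) and the standard library are available. Lean on these libraries where they do the work, as an engineer would, in place of code of your own. Each camera call takes 0.05 s, during which the arm holds its last target. There are 200 camera calls.

### The job

Do the daily touch check of the hand stylus: take it from its two-notch rest, press its ball tip gently on the middle of the round test pad until the pad clearly gives, hold it there a moment, then do the same on the square test pad. Afterwards lay the stylus back in both notches of its rest, the way it lay, and let go; leave the other things on the bench where they are.

Things in the scene. Friction and masses are not known exactly. Their poses are not given: they have to be found in the camera images.
- stylus: hand stylus, 191 mm long, 0.12 kg: a grey square grip 110 x 16 x 16 mm, then a 7 mm steel stem ending in a 12 mm steel ball. Origin at the centre of the grip (close to the centre of mass); x runs along it towards the ball tip. It starts lying level in the rest, tip away from the robot, its axis 48 mm above the worktop
- stylus_tip (a point): foremost point of the ball, 136 mm ahead of the stylus origin along its x axis, on its axis
- rest: fixed aluminium two-notch rest, base 116 x 60 x 10 mm. Origin at the centre of the underside; x runs along the stylus lying in it, towards the tip, z up. Two cradles 8 mm thick, 38 mm before and behind the origin, 68 mm free between them for the fingers; notch floors 40 mm above the worktop and 21 mm wide, flaring to the top at 60 mm. Seated, the stylus origin is 48 mm above the rest's origin
- stand_round: fixed grey stand, base 60 x 52 x 10 mm, round drum head; 97 mm high, round sprung pad on its front at 80 mm height. Origin at the centre of the underside; x points from the pad back through the stand, z up. The two stands are side by side, either order, between hand edger and lensmeter; their bases may be only 15 mm apart
- stand_square: fixed grey stand, base 60 x 52 x 10 mm, square block head; 127 mm high, square sprung pad on its front at 110 mm height. Origin at the centre of the underside; x points from the pad back through the stand, z up. The two stands are side by side, either order, between hand edger and lensmeter; their bases may be only 15 mm apart
- pad_round_face (a point): centre of the front face of the round steel pad (a disc of 48 mm diameter, 6 mm thick, 80 mm above the worktop); moves with the pad. x points into the pad, the way it is pressed; z up
- pad_square_face (a point): centre of the front face of the square steel pad (a plate of 48 x 48 mm, 6 mm thick, 110 mm above the worktop); moves with the pad. x points into the pad, the way it is pressed; z up
- pad_round (a joint): how far the round pad is pressed in, m: 0 = out at rest, 0.012 = on its stop. Sprung, returns by itself: it begins to move at about 1.6 N, takes 2.8 N at 0.003 and 6.4 N at 0.012
- pad_square (a joint): how far the square pad is pressed in, m: 0 = out at rest, 0.012 = on its stop. Sprung, returns by itself: it begins to move at about 1.6 N, takes 2.8 N at 0.003 and 6.4 N at 0.012
- the_hand_edger: fixed beige machine, 243 x 159 x 128 mm high, between the rest and the stands: carry the stylus over it. Origin at the centre of the underside
- lensmeter: fixed tall white machine right of the stands, 191 x 135 x 384 mm high. Origin at the centre of the underside
- nose_pad_tin: bystander: round tin, 54 mm across, 22 mm high; origin at the centre of its underside
- buff_block: bystander: felt buffing block with wooden back, 26 x 62 x 24 mm; origin at the centre of its underside
- stamp_dater: bystander: black pocket stamp lying down, 24 x 66 x 19 mm; origin at the centre of its underside
- lens_clock: bystander: round dial gauge lying on its back, 72 x 50 x 12 mm; origin at the centre of its underside
- tweezers: bystander: steel tweezers, 13 x 120 x 9 mm; origin at the centre of its underside
- lens_box: bystander: small clear-lidded box, 29 x 32 x 17 mm; origin at the centre of its underside
- lens_spray: bystander: white bottle, 50 mm across, 131 mm high; origin at the centre of its underside
- marker_pen: bystander: marker lying on the bench, 11 x 128 x 12 mm; origin at the centre of its underside
Not all that is in view belongs to the job. There is more than one size of the stylus; the one meant has the size given above.

How it is judged:
By the outcome, as a careful person would: the job done as asked, in the order asked, and still so for the second after the job is handed in, with the robot touching nothing.
It also fails if it takes over 64 s, if anything falls off the work surface, if the arm or the gripper's body presses on something with over 40 N, if the wrist force passes 120 N, or if a joint passes its speed limit or range.

## Working session

There is one attempt and no reset: what is moved stays moved. The work goes in short steps, Python scripts to look and compute and a tool call to move; the robot and the scene stay as the last step left them, time stands still between calls to the robot, and variables do not carry over. Pictures are saved under pics/ and viewed, at most 10 in all, crops included, and the job is handed in when it is done.

Besides the shell and the picture viewer there is one more tool, called after "Emit:" by a JSON object that holds its "op" and its "data", one argument or row to a line. apply_moves: Moves the arm, as the interface text tells. Its arguments: {"type":"object","properties":{"grip":{"type":"array","items":{"type":"number"}},"delta_pos":{"type":"array","items":{"type":"array","items":{"type":"number"}}},"angular":{"type":"array","items":{"type":"array","items":{"type":"number"}}},"force":{"type":"number"}},"required":["grip","delta_pos","angular"]}

```bash
ls; mkdir -p pics; cat > h.py <<'E'
import numpy as np,cv2
from rig import get_state,camera,finish_job,tcp_to_grasp
def ray(c,u,v):
    d=np.array(c["attitude"])@np.array([(u-c["cx"])/c["fx"],(v-c["cy"])/c["fy"],1.]);return np.array(c["xyz"]),d/np.linalg.norm(d)
def onz(c,u,v,z):
    o,d=ray(c,u,v);return o+d*(z-o[2])/d[2]
def proj(c,p):
    q=np.array(c["attitude"]).T@(np.array(p)-np.array(c["xyz"]));return [round(float(c["fx"]*q[0]/q[2]+c["cx"]),1),round(float(c["fy"]*q[1]/q[2]+c["cy"]),1)]
E
python3 - <<'E'
from h import *
import pickle
cs={n:camera(n) for n in("top","side")}
pickle.dump(cs,open("c0.pkl","wb"))
for n in cs:
    c=cs[n];print(n,c["fx"],c["cx"],c["cy"],np.round(c["xyz"],3),np.round(c["attitude"],3).tolist());cv2.imwrite(f"pics/{n}0.png",cv2.resize(c["frame"],(800,600),interpolation=cv2.INTER_CUBIC))
s=get_state();print(tcp_to_grasp,s["eef_pos"],np.round(s["tcp_rot"],3).tolist(),s["time_s"])
E
```

```text
pics
top 524.0400935103407 264.44998189224094 211.21739133572615 [0.491 0.071 1.725] [[-0.013, -0.998, 0.056], [-1.0, 0.013, 0.001], [-0.002, -0.056, -0.998]]
side 404.22662274301797 276.0046170888411 204.51861532285736 [0.537 0.961 0.934] [[-1.0, -0.01, 0.026], [-0.026, 0.694, -0.72], [-0.011, -0.72, -0.694]]
0.0539 [0.23974585 0.57682741 0.30312941] [[-0.923, 0.384, -0.001], [0.384, 0.923, -0.001], [-0.0, -0.002, -1.0]] 0.1
```

View pics/top0.png

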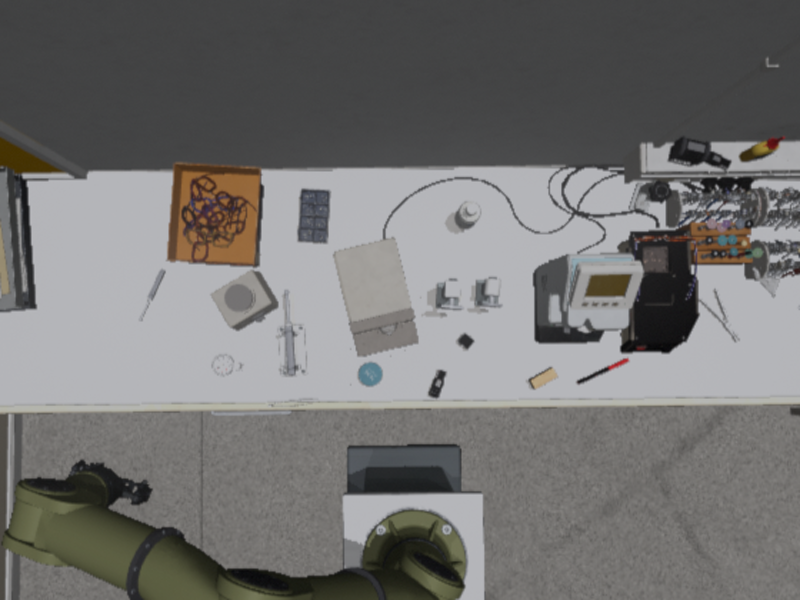

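View pics/side0.png

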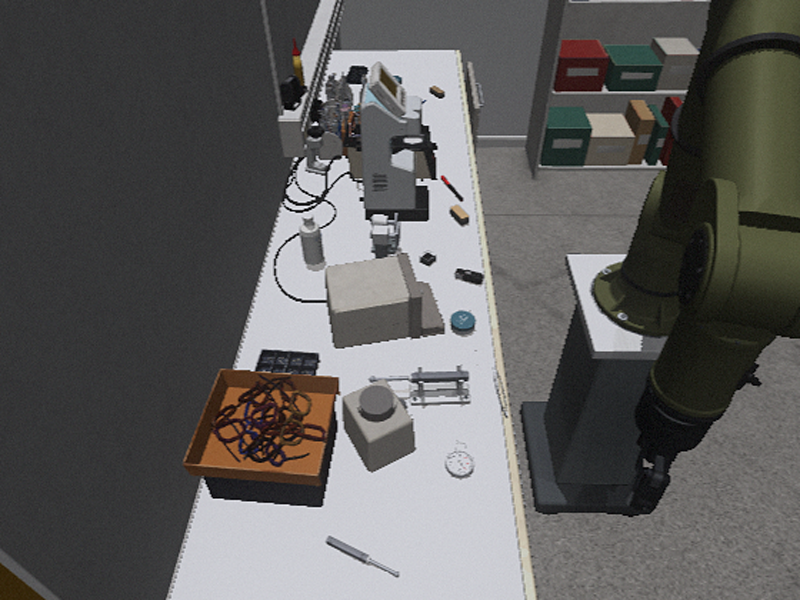

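The top view shows a stylus in the rest at about (290,335). A second, loose one lies at (152,295). The stands are at (450,293) and (488,291), the edger at (375,295) and the lensmeter at (590,295). I'll enlarge both the styluses and the stands.

```bash
python3 - <<'E'
from h import *
import pickle
cs=pickle.load(open("c0.pkl","rb"));t=cs["top"]["frame"];s=cs["side"]["frame"]
def cr(f,u,v,w,h,W,H): return cv2.resize(f[v:v+h,u:u+w],(W,H),interpolation=cv2.INTER_CUBIC)
a=cr(t,90,185,133,100,400,300); b=cr(t,290,180,80,60,400,300)
c=cr(s,220,240,133,100,400,300); d=cr(s,240,135,60,45,400,300)
cv2.imwrite("pics/crop1.png",np.vstack([np.hstack([a,b]),np.hstack([c,d])]))
T=cs["top"];k=.7
for n,u,v,z in[("stylus tail",291,375,.05),("stylus tip",287,291,.048),("loose a",163,271,.008),("loose b",141,319,.006),("stA",450,293,.09),("stB",488,291,.12),("edg1",334,250,.128),("edg2",417,345,.05),("box",245,298,.1)]: print(n,np.round(onz(T,u*k,v*k,z),3))
E
```

```text
stylus tail [0.424 0.269 0.05 ]
stylus tip [0.612 0.277 0.048]
loose a [0.665 0.568 0.008]
loose b [0.555 0.618 0.006]
stA [ 0.6   -0.085  0.09 ]
stB [ 0.601 -0.164  0.12 ]
edg1 [0.693 0.166 0.128]
edg2 [ 0.487 -0.013  0.05 ]
box [0.594 0.362 0.1  ]
```

View pics/crop1.png

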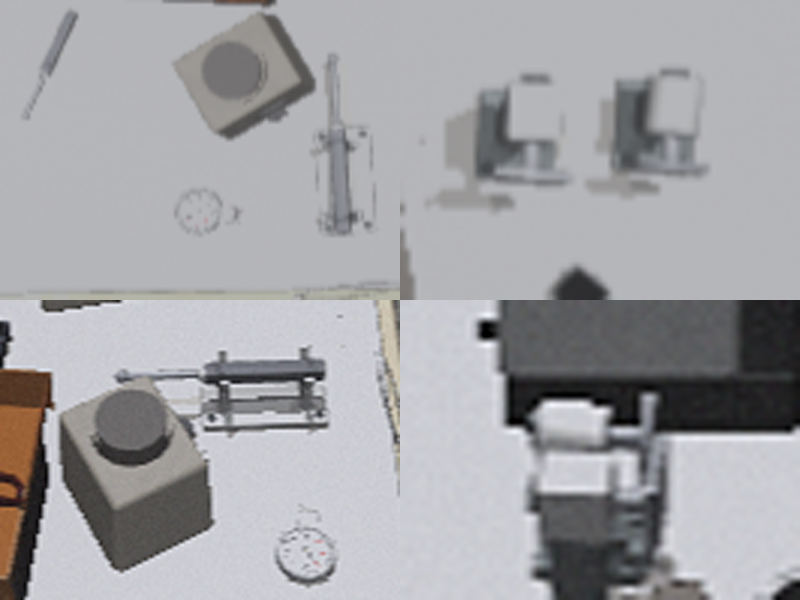

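The crop shows two candidates. The stylus in the rest (top view, (291,375) to (287,291)) measures about 188 mm, which fits the 191 mm given. The loose one at (152,295) is only about 120 mm, so the one in the rest is meant. Both pads face the robot, and from the side view the left stand looks like the block (square) and the right one the drum (round). I'll confirm that with the wrist camera.

Emit:
{"op": "apply_moves", "data": {
  "grip": [8.5,8.5,8.5,8.5,8.5,8.5,8.5,8.5,8.5,8.5,8.5],
  "delta_pos": [
    [2.6,-3.4,-0.6],
    [2.6,-3.4,-0.6],
    [2.6,-3.4,-0.6],
    [2.6,-3.4,-0.6],
    [2.6,-3.4,-0.6],
    [2.6,-3.4,-0.6],
    [2.6,-3.4,-0.6],
    [2.6,-3.4,-0.6],
    [2.6,-3.4,-0.6],
    [0,0,0],
    [0,0,0]
  ],
  "angular": [
    [0,0,0.0485],
    [0,0,0.0485],
    [0,0,0.0485],
    [0,0,0.0485],
    [0,0,0.0485],
    [0,0,0.0485],
    [0,0,0.0485],
    [0,0,0.0485],
    [0,0,0.0485],
    [0,0,0],
    [0,0,0]
  ],
  "force": 40
}}

```text
time_s: 1.48
eef_pos: [0.4735, 0.2715, 0.2497]
tcp_rot: [[-0.999, -0.042, -0.001], [-0.042, 0.999, 0.0], [0.001, 0.0, -1.0]]
contact_force: [0.3, 0.5, -0.6]
grip_width: 0.99
grasp_force: 0.0
```

```bash
python3 - <<'E'
from h import *
import pickle
c=camera("wrist");pickle.dump(c,open("w1.pkl","wb"))
cv2.imwrite("pics/w1.png",c["frame"])
s=get_state();print(np.round(s["eef_pos"],4),np.round(s["tcp_rot"],3).tolist(),s["time_s"],np.round(s["q"],1))
print(c["fx"],np.round(c["xyz"],3),np.round(c["attitude"],3).tolist())
E
```

```text
[0.4731 0.2721 0.2499] [[-0.999, -0.044, -0.001], [-0.044, 0.999, 0.001], [0.001, 0.001, -1.0]] 1.525 [-20.7  25.4 -17.3 102.5   9.1  53.5  50.7]
341.9861572530057 [0.388 0.269 0.32 ] [[-0.042, 0.944, 0.327], [0.999, 0.04, 0.013], [-0.0, 0.327, -0.945]]
```

View pics/w1.png

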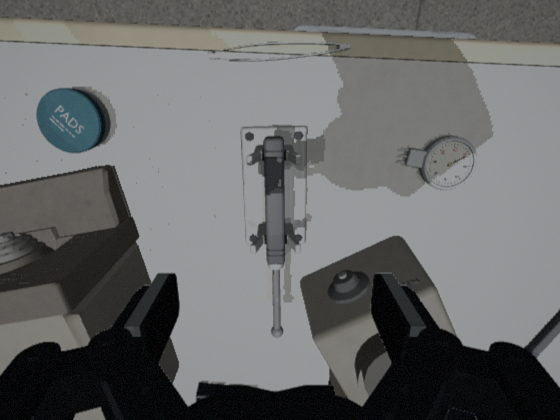

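The wrist view shows the stylus lying level in both notches. The grip runs from about (274,140) to (276,265), and the ball is at (277,333). It lies clear of the neighbouring box.

```bash
python3 - <<'E'
from h import *
import pickle
c=pickle.load(open("w1.pkl","rb"))
for n,u,v,z in[("tail top",274,148,.056),("tail bottom",274,136,.056),("grip front",276,265,.056),("gripfront axis",276,268,.048),("ball c",277.5,332,.048),("ball far",277.5,338,.048),("stem root",276,272,.048),("base1",242,127,.01),("base2",308,127,.01),("base3",242,247,.01),("base4",305,247,.01)]: print(n,np.round(onz(c,u,v,z),4))
cs=pickle.load(open("c0.pkl","rb"))
for y,nm in((-.085,"L"),(-.164,"R")):
  for z in(.097,.127): print(nm,z,proj(cs["side"],[.575,y,z]),proj(cs["side"],[.62,y,z]))
cv2.imwrite("pics/w1c.png",cv2.resize(c["frame"][115:345,215:335],(417,800))[:600]) 
g=c["frame"][:,277].astype(int).sum(1)//3;print(g[125:345].tolist())
E
```

```text
tail top [0.4332 0.2708 0.056 ]
tail bottom [0.424  0.2704 0.056 ]
grip front [0.5346 0.2767 0.056 ]
gripfront axis [0.5421 0.2771 0.048 ]
ball c [0.6117 0.2815 0.048 ]
ball far [0.6188 0.2819 0.048 ]
stem root [0.5462 0.2772 0.048 ]
base1 [0.4235 0.2418 0.01  ]
base2 [0.421  0.3004 0.01  ]
base3 [0.5413 0.2431 0.01  ]
base4 [0.5387 0.3061 0.01  ]
L 0.097 [275.6, 167.3] [262.0, 167.2]
L 0.127 [275.5, 160.1] [261.7, 160.0]
R 0.097 [276.2, 152.9] [263.1, 152.8]
R 0.127 [276.1, 145.8] [262.8, 145.7]
[91, 74, 86, 99, 96, 89, 88, 88, 90, 89, 79, 46, 33, 51, 70, 82, 87, 93, 93, 92, 91, 92, 91, 93, 93, 82, 68, 84, 93, 92, 92, 83, 66, 73, 88, 89, 74, 49, 48, 46, 49, 47, 46, 43, 48, 48, 46, 46, 45, 45, 44, 49, 48, 44, 45, 44, 43, 43, 48, 51, 50, 48, 46, 55, 64, 64, 63, 65, 87, 106, 107, 104, 106, 108, 105, 104, 105, 104, 105, 105, 105, 105, 102, 105, 105, 105, 105, 104, 105, 105, 103, 105, 104, 105, 104, 105, 104, 104, 104, 105, 103, 103, 104, 103, 103, 102, 101, 104, 102, 100, 95, 95, 95, 95, 94, 94, 97, 93, 96, 94, 94, 93, 94, 92, 84, 75, 80, 92, 92, 88, 80, 83, 94, 93, 92, 93, 90, 90, 90, 123, 153, 154, 153, 152, 143, 120, 111, 110, 111, 111, 111, 113, 113, 114, 113, 111, 112, 113, 112, 113, 114, 112, 112, 114, 113, 114, 114, 114, 114, 117, 113, 113, 114, 119, 124, 123, 122, 119, 114, 114, 115, 115, 116, 114, 115, 114, 116, 116, 116, 115, 116, 117, 116, 117, 117, 117, 115, 117, 117, 117, 118, 117, 118, 113, 101, 96, 106, 117, 127, 132, 125, 123, 126, 145, 151, 153, 151, 152, 152, 152]
```

Emit:
{"op": "apply_moves", "data": {
  "grip": [8.5,8.5,8.5,8.5,8.5,8.5,1,1,1,1,1,1],
  "delta_pos": [
    [0.4,0.1,-3],
    [0.4,0.05,-3],
    [0,0,-3],
    [0,0,-3],
    [0,0,-2.8],
    [0,0,0],
    [0,0,0],
    [0,0,0],
    [0,0,0],
    [0,0,0],
    [0,0,0],
    [0,0,0]
  ],
  "angular": [
    [0,0,0.006],
    [0,0,0],
    [0,0,0],
    [0,0,0],
    [0,0,0],
    [0,0,0],
    [0,0,0],
    [0,0,0],
    [0,0,0],
    [0,0,0],
    [0,0,0],
    [0,0,0]
  ],
  "force": 50
}}

```text
time_s: 3.02
eef_pos: [0.4821, 0.2727, 0.1026]
tcp_rot: [[-0.999, -0.049, 0.001], [-0.049, 0.999, 0.0], [-0.001, 0.0, -1.0]]
contact_force: [-1.1, -0.7, 7.4]
grip_width: 0.178
grasp_force: 48.8
```

Emit:
{"op": "apply_moves", "data": {
  "grip": [1,1,1,1,1,1,1,1,1,1,1,1],
  "delta_pos": [
    [0,0,1],
    [0,0,2],
    [0,0,4],
    [0,0,5],
    [0,-1,5],
    [0,-4,4],
    [0,-6,1.8],
    [0,-6,0],
    [0,-6,0],
    [0,-6,0],
    [0,-6,0],
    [0,-4.8,0]
  ],
  "angular": [
    [0,0,0],
    [0,0,0],
    [0,0,0],
    [0,0,0],
    [0,0,0],
    [0,0,0],
    [0,0,-0.02],
    [0,0,-0.02],
    [0,0,-0.02],
    [0,0,-0.02],
    [0,0,-0.02],
    [0,0,-0.01]
  ]
}}

```text
time_s: 4.53
eef_pos: [0.481, -0.1277, 0.3303]
tcp_rot: [[-0.998, 0.063, 0.0], [0.063, 0.998, -0.0], [-0.0, -0.0, -1.0]]
contact_force: [0.4, 0.8, -2.1]
grip_width: 0.179
grasp_force: 49.1
```

Emit:
{"op": "apply_moves", "data": {
  "grip": [1,1],
  "delta_pos": [
    [0,0,0],
    [0,0,0]
  ],
  "angular": [
    [0,0,0],
    [0,0,0]
  ]
}}

```text
time_s: 4.78
eef_pos: [0.4816, -0.1247, 0.33]
tcp_rot: [[-0.998, 0.061, -0.0], [0.061, 0.998, 0.001], [0.0, 0.001, -1.0]]
contact_force: [-0.1, 0.8, -1.2]
grip_width: 0.177
grasp_force: 49.1
```

```bash
python3 - <<'E'
from h import *
import pickle
c=camera("wrist");pickle.dump(c,open("w2.pkl","wb"))
cv2.imwrite("pics/w2.png",cv2.resize(c["frame"],(800,600),interpolation=cv2.INTER_CUBIC))
s=get_state();print(np.round(s["eef_pos"],4),np.round(s["tcp_rot"],3).tolist(),s["time_s"],np.round(s["q"],1),s["contact_force"],s["grip_width"],s["grasp_force"])
E
```

```text
[ 0.4818 -0.124   0.33  ] [[-0.998, 0.06, -0.0], [0.06, 0.998, 0.001], [0.0, 0.001, -1.0]] 4.825 [ 18.6  16.3  -9.2 102.2   2.9  61.7  94.9] [-0.07113008  0.21650544 -1.63801862] 0.17625948966868146 49.11256670951843
```

View pics/w2.png

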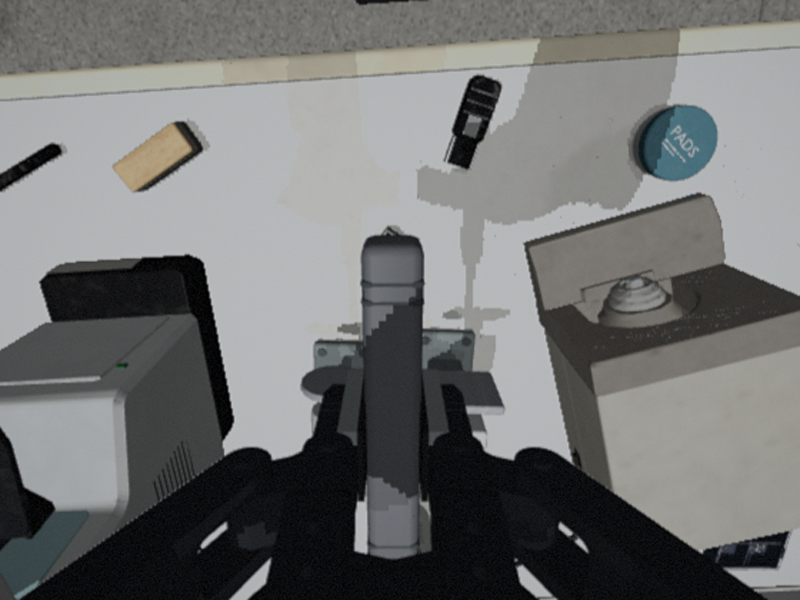

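This view, 800 px wide, shows the round pad on the left (edge at (302,383)) and the square pad on the right (top corner near (505,406)). The stylus is held straight, covering the gap between them. So round is the right-hand stand and square the left-hand one. Next I'll measure the pads.

```bash
python3 - <<'E'
from h import *
import pickle
c=pickle.load(open("w2.pkl","rb"));T=pickle.load(open("c0.pkl","rb"))["top"]
k=.7
for n,u,v,z in[("rbase corner",315,343,.01),("sbase corner R",473,330,.01),("sbase corner L",424,333,.01),("round left extreme",302,383,.08),("sq bottom right",495,372,.086),("sq top right",505,407,.134)]: print(n,np.round(onz(c,u*k,v*k,z),4))
a=cv2.resize(T["frame"][190:222,300:360],(800,427),interpolation=cv2.INTER_CUBIC)
b=cv2.resize(c["frame"][225:300,205:360],(800,387),interpolation=cv2.INTER_CUBIC)
cv2.imwrite("pics/pads.png",np.vstack([a[150:],b])[:600])
E
```

```text
rbase corner [ 0.5738 -0.1967  0.01  ]
sbase corner R [ 0.5699 -0.0585  0.01  ]
sbase corner L [ 0.5702 -0.101   0.01  ]
round left extreme [ 0.5737 -0.1958  0.08  ]
sq bottom right [ 0.5701 -0.0545  0.086 ]
sq top right [ 0.5686 -0.0578  0.134 ]
```

View pics/pads.png

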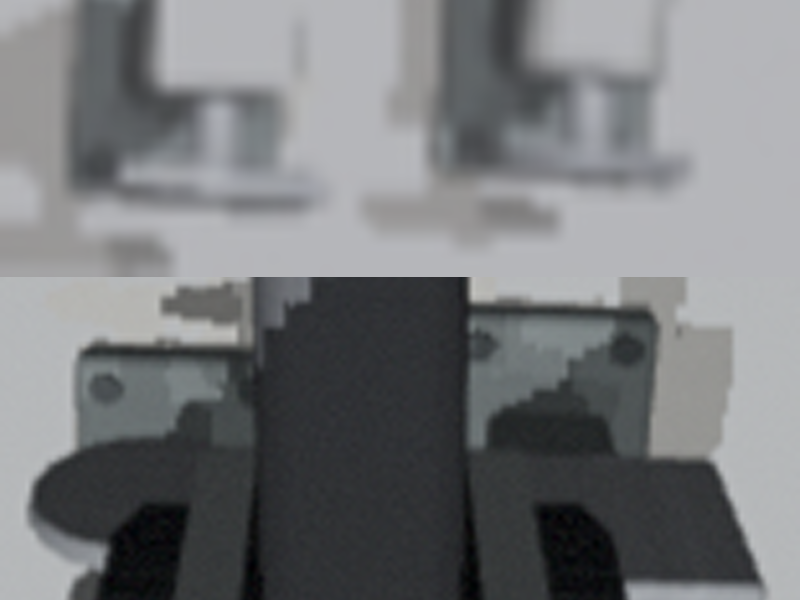

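The crop shows the square pad's front edge in the top view spanning columns 118–322 and the round pad's spanning 505–690. In the wrist view the square pad's corners are at (715,460) and (765,585), and the round pad's left extreme is at (30,503).

```bash
python3 - <<'E'
from h import *
import pickle
c=pickle.load(open("w2.pkl","rb"));T=pickle.load(open("c0.pkl","rb"))["top"]
w=lambda u,v:(205+u/5.161,225+(v-277)/5.161)
t=lambda u,v:(300+u/13.33,190+(v+150)/13.33)
for n,p,z in[("rb L",(80,350),.01),("rb R",(250,350),.01),("sb L",(470,308),.01),("sb R",(655,315),.01),("r left",(30,503),.08),("sq bl",(475,457),.086),("sq br",(715,460),.086),("sq tr",(765,583),.134)]: print(n,np.round(onz(c,*w(*p),z),4))
for n,p,z in[("sqL",(118,190),.134),("sqR",(322,203),.134),("rL",(505,165),.08),("rR",(690,175),.08)]: print("T",n,np.round(onz(T,*t(*p),z),4))
for nm,p in(("R",[.574,-.172,.08]),("S",[.57,-.08,.11])): print(nm,proj(c,p),proj(T,p))
E
```

```text
rb L [ 0.5725 -0.1965  0.01  ]
rb R [ 0.5751 -0.1554  0.01  ]
sb L [ 0.5673 -0.1018  0.01  ]
sb R [ 0.5718 -0.0575  0.01  ]
r left [ 0.5745 -0.1965  0.08  ]
sq bl [ 0.5663 -0.1053  0.086 ]
sq br [ 0.5699 -0.0575  0.086 ]
sq tr [ 0.5679 -0.058   0.134 ]
T sqL [ 0.5656 -0.0613  0.134 ]
T sqR [ 0.562  -0.1077  0.134 ]
T rL [ 0.5729 -0.1571  0.08  ]
T rR [ 0.57   -0.2006  0.08  ]
R [233.8, 267.1] [342.6, 213.2]
S [324.9, 273.8] [314.3, 214.4]
```

Emit:
{"op": "apply_moves", "data": {
  "grip": [1,1,1,1,1,1,1,1,1,1],
  "delta_pos": [
    [-2,-1.3,0],
    [-2.2,-1.3,0],
    [-2.1,-1.2,-3],
    [0,0,-4],
    [0,0,-4],
    [0,0,-4],
    [0,0,-3],
    [0,0,-1.5],
    [0,0,0],
    [0,0,0]
  ],
  "angular": [
    [0,0,-0.013],
    [0,0,0],
    [0,0,0],
    [0,0,0],
    [0,0,0],
    [0,0,0],
    [0,0,0],
    [0,0,0],
    [0,0,0],
    [0,0,0]
  ]
}}

```text
time_s: 6.08
eef_pos: [0.419, -0.1631, 0.1356]
tcp_rot: [[-0.997, 0.074, 0.001], [0.074, 0.997, -0.0], [-0.001, -0.0, -1.0]]
contact_force: [0.1, 1.2, -1.4]
grip_width: 0.178
grasp_force: 49.1
```

```bash
python3 - <<'E'
from h import *
import pickle
c=camera("wrist");S=camera("side");T=camera("top")
a=cv2.resize(c["frame"][140:340,180:400],(440,400));b=cv2.resize(T["frame"][190:230,310:360],(360,288),interpolation=cv2.INTER_CUBIC);d=cv2.resize(S["frame"][130:190,245:320],(360,288),interpolation=cv2.INTER_CUBIC)
cv2.imwrite("pics/p3.png",np.hstack([np.vstack([a,np.zeros((176,440,3),np.uint8)]),np.vstack([b,d])]))
s=get_state();print(np.round(s["eef_pos"],4),np.round(s["tcp_rot"],3).tolist(),s["time_s"],s["contact_force"])
p=np.array(s["eef_pos"])-[0,0,.0546];print([proj(X,p+[.1351,-.0099,0]) for X in(c,T,S)])
print([proj(X,[.5735,-.173,.08]) for X in(c,T,S)])
E
```

```text
[ 0.4191 -0.1633  0.1357] [[-0.997, 0.074, 0.002], [0.074, 0.997, -0.001], [-0.002, -0.001, -1.0]] 6.225 [-0.12314449  0.10925366 -1.74281085]
[[271.9, 507.0], [343.2, 219.5], [282.3, 155.1]]
[[274.8, 526.5], [342.9, 213.4], [276.7, 155.3]]
```

View pics/p3.png

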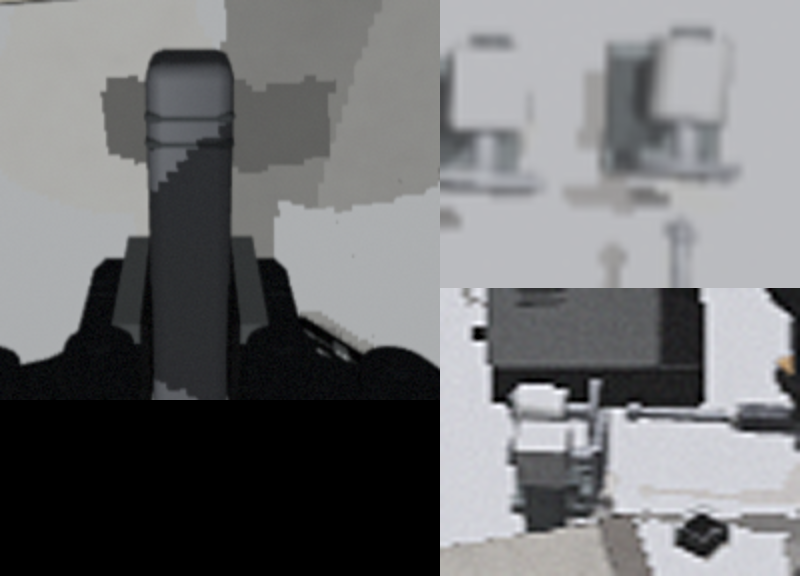

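The tip is level with the round pad and about 18 mm short of it. It needs about 2 mm more to the right. I'll approach, then press slowly.

Emit:
{"op": "apply_moves", "data": {
  "grip": [1,1,1,1,1,1],
  "delta_pos": [
    [0.5,-0.15,-0.05],
    [0.5,-0.15,-0.05],
    [0.3,0,0],
    [0.2,0,0],
    [0,0,0],
    [0,0,0]
  ],
  "angular": [
    [0,0,0],
    [0,0,0],
    [0,0,0],
    [0,0,0],
    [0,0,0],
    [0,0,0]
  ]
}}

```text
time_s: 6.98
eef_pos: [0.4337, -0.1662, 0.1338]
tcp_rot: [[-0.997, 0.074, -0.0], [0.074, 0.997, 0.0], [0.0, 0.0, -1.0]]
contact_force: [0.1, 1.1, -1.3]
grip_width: 0.174
grasp_force: 49.1
```

Emit:
{"op": "apply_moves", "data": {
  "grip": [1,1,1,1,1],
  "delta_pos": [
    [0.2,-0.01,0],
    [0.2,-0.02,0],
    [0,0,0],
    [0,0,0],
    [0,0,0]
  ],
  "angular": [
    [0,0,0],
    [0,0,0],
    [0,0,0],
    [0,0,0],
    [0,0,0]
  ]
}}

```text
time_s: 7.6
eef_pos: [0.4378, -0.1665, 0.1338]
tcp_rot: [[-0.997, 0.074, 0.0], [0.074, 0.997, -0.0], [-0.0, -0.0, -1.0]]
contact_force: [0.2, 0.8, -1.8]
grip_width: 0.181
grasp_force: 49.1
```

Emit:
{"op": "apply_moves", "data": {
  "grip": [1,1,1,1,1],
  "delta_pos": [
    [0.2,-0.01,0],
    [0.1,-0.01,0],
    [0,0,0],
    [0,0,0],
    [0,0,0]
  ],
  "angular": [
    [0,0,0],
    [0,0,0],
    [0,0,0],
    [0,0,0],
    [0,0,0]
  ]
}}

```text
time_s: 8.22
eef_pos: [0.4406, -0.1667, 0.1338]
tcp_rot: [[-0.997, 0.074, -0.0], [0.074, 0.997, 0.0], [0.0, -0.0, -1.0]]
contact_force: [-3.0, -0.5, -1.1]
grip_width: 0.173
grasp_force: 49.2
```

Emit:
{"op": "apply_moves", "data": {
  "grip": [1,1,1,1,1,1,1,1,1,1,1,1],
  "delta_pos": [
    [0.2,-0.01,0],
    [0.2,-0.01,0],
    [0,0,0],
    [0,0,0],
    [0,0,0],
    [0,0,0],
    [0,0,0],
    [0,0,0],
    [0,0,0],
    [0,0,0],
    [0,0,0],
    [0,0,0]
  ],
  "angular": [
    [0,0,0],
    [0,0,0],
    [0,0,0],
    [0,0,0],
    [0,0,0],
    [0,0,0],
    [0,0,0],
    [0,0,0],
    [0,0,0],
    [0,0,0],
    [0,0,0],
    [0,0,0]
  ]
}}

```text
time_s: 9.72
eef_pos: [0.4448, -0.1669, 0.1338]
tcp_rot: [[-0.997, 0.074, -0.0], [0.074, 0.997, -0.0], [0.0, -0.0, -1.0]]
contact_force: [-4.3, -0.5, -2.0]
grip_width: 0.178
grasp_force: 49.1
```

```bash
python3 - <<'E'
from h import *
S=camera("side");T=camera("top")
b=cv2.resize(T["frame"][190:230,310:360],(400,320),interpolation=cv2.INTER_CUBIC);d=cv2.resize(S["frame"][130:190,245:320],(400,320),interpolation=cv2.INTER_CUBIC)
cv2.imwrite("pics/p4.png",np.hstack([b,d]))
s=get_state();print(np.round(s["eef_pos"],4),s["time_s"],s["contact_force"])
E
```

```text
[ 0.4448 -0.1669  0.1338] 9.825 [-4.38005837 -1.44046558 -0.99577723]
```

View pics/p4.png

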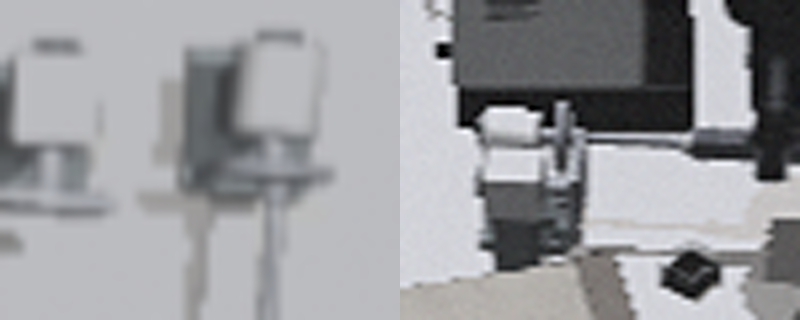

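The ball is pressed on the middle of the round pad, which has clearly given by about 7 mm at 4.3 N, and it was held for over a second. Next is the square pad.

Emit:
{"op": "apply_moves", "data": {
  "grip": [1,1,1,1,1,1,1,1,1,1],
  "delta_pos": [
    [-0.5,0.04,0],
    [-1.5,0.1,0],
    [-1.5,0.1,0],
    [0,1,1],
    [0,3,1],
    [0,3,1],
    [0,2,0.05],
    [0,0,0],
    [0,0,0],
    [0,0,0]
  ],
  "angular": [
    [0,0,0],
    [0,0,0],
    [0,0,0],
    [0,0,0],
    [0,0,0],
    [0,0,0],
    [0,0,0],
    [0,0,0],
    [0,0,0],
    [0,0,0]
  ]
}}

```text
time_s: 11.08
eef_pos: [0.4099, -0.0752, 0.1644]
tcp_rot: [[-0.997, 0.076, 0.0], [0.076, 0.997, -0.0], [-0.0, -0.0, -1.0]]
contact_force: [0.3, 0.3, -1.7]
grip_width: 0.18
grasp_force: 49.2
```

```bash
python3 - <<'E'
from h import *
S=camera("side");T=camera("top")
b=cv2.resize(T["frame"][190:230,295:345],(400,320),interpolation=cv2.INTER_CUBIC);d=cv2.resize(S["frame"][130:190,245:320],(400,320),interpolation=cv2.INTER_CUBIC)
cv2.imwrite("pics/p5.png",np.hstack([b,d]))
s=get_state();print(np.round(s["eef_pos"],4),s["time_s"],s["contact_force"])
p=np.array(s["eef_pos"])-[0,0,.0546];print([proj(X,p+[.1351,-.0099,0]) for X in(T,S)])
E
```

```text
[ 0.4098 -0.0752  0.1643] 11.175 [-0.9948644   0.48792025 -1.09819843]
[[316.0, 222.5], [284.7, 164.3]]
```

View pics/p5.png

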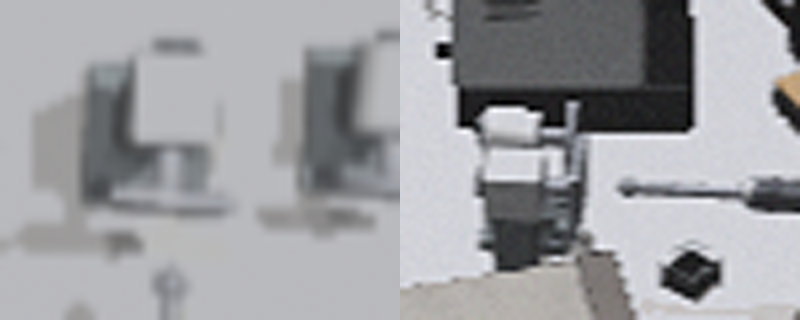

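The ball is lined up with the middle of the square pad, at 170 px against 171 px, and about 22 mm short of it.

Emit:
{"op": "apply_moves", "data": {
  "grip": [1,1,1,1,1,1],
  "delta_pos": [
    [0.6,0,0],
    [0.6,0,0],
    [0.5,0,0],
    [0.2,0,0],
    [0,0,0],
    [0,0,0]
  ],
  "angular": [
    [0,0,0],
    [0,0,0],
    [0,0,0],
    [0,0,0],
    [0,0,0],
    [0,0,0]
  ]
}}

```text
time_s: 11.92
eef_pos: [0.4286, -0.0745, 0.1643]
tcp_rot: [[-0.997, 0.074, -0.0], [0.074, 0.997, -0.0], [0.0, -0.0, -1.0]]
contact_force: [1.1, -0.5, -1.6]
grip_width: 0.175
grasp_force: 49.2
```

Emit:
{"op": "apply_moves", "data": {
  "grip": [1,1,1,1,1],
  "delta_pos": [
    [0.2,-0.01,0],
    [0.2,-0.01,0],
    [0,0,0],
    [0,0,0],
    [0,0,0]
  ],
  "angular": [
    [0,0,0],
    [0,0,0],
    [0,0,0],
    [0,0,0],
    [0,0,0]
  ]
}}

```text
time_s: 12.55
eef_pos: [0.4325, -0.0747, 0.1643]
tcp_rot: [[-0.997, 0.074, -0.001], [0.074, 0.997, 0.0], [0.001, -0.0, -1.0]]
contact_force: [-0.3, -0.3, -1.5]
grip_width: 0.182
grasp_force: 49.2
```

Emit:
{"op": "apply_moves", "data": {
  "grip": [1,1,1,1,1],
  "delta_pos": [
    [0.2,-0.01,0],
    [0.1,-0.01,0],
    [0,0,0],
    [0,0,0],
    [0,0,0]
  ],
  "angular": [
    [0,0,0],
    [0,0,0],
    [0,0,0],
    [0,0,0],
    [0,0,0]
  ]
}}

```text
time_s: 13.18
eef_pos: [0.4357, -0.0749, 0.1643]
tcp_rot: [[-0.997, 0.074, -0.0], [0.074, 0.997, -0.0], [0.0, -0.0, -1.0]]
contact_force: [-3.4, -0.5, -0.6]
grip_width: 0.181
grasp_force: 49.2
```

Emit:
{"op": "apply_moves", "data": {
  "grip": [1,1,1,1,1,1,1,1,1,1,1,1],
  "delta_pos": [
    [0.2,-0.01,0],
    [0.2,-0.01,0],
    [0,0,0],
    [0,0,0],
    [0,0,0],
    [0,0,0],
    [0,0,0],
    [0,0,0],
    [0,0,0],
    [0,0,0],
    [0,0,0],
    [0,0,0]
  ],
  "angular": [
    [0,0,0],
    [0,0,0],
    [0,0,0],
    [0,0,0],
    [0,0,0],
    [0,0,0],
    [0,0,0],
    [0,0,0],
    [0,0,0],
    [0,0,0],
    [0,0,0],
    [0,0,0]
  ]
}}

```text
time_s: 14.68
eef_pos: [0.4398, -0.0751, 0.1643]
tcp_rot: [[-0.997, 0.074, -0.0], [0.074, 0.997, -0.0], [0.0, -0.0, -1.0]]
contact_force: [-4.7, 0.1, -1.0]
grip_width: 0.179
grasp_force: 49.2
```

The square pad gave about 7 mm at 4.7 N and was held. I'm taking the stylus back to the rest.

Emit:
{"op": "apply_moves", "data": {
  "grip": [1,1,1,1,1,1,1,1,1,1,1,1],
  "delta_pos": [
    [-0.5,0.04,0],
    [-1.5,0.1,0],
    [-1,0.1,2],
    [0,0,5],
    [0,0,5],
    [0.5,2,4],
    [1,6,0.6],
    [1.5,6,0],
    [1.5,6,0],
    [1.5,6,0],
    [1.2,5,0],
    [0,3.5,0]
  ],
  "angular": [
    [0,0,0],
    [0,0,0],
    [0,0,0],
    [0,0,0],
    [0,0,0],
    [0,0,0.02],
    [0,0,0.02],
    [0,0,0.02],
    [0,0,0.02],
    [0,0,0.02],
    [0,0,0.023],
    [0,0,0]
  ]
}}

```text
time_s: 16.18
eef_pos: [0.4819, 0.2751, 0.3303]
tcp_rot: [[-0.999, -0.051, 0.002], [-0.051, 0.999, 0.002], [-0.002, 0.002, -1.0]]
contact_force: [0.7, -0.7, -1.6]
grip_width: 0.18
grasp_force: 49.2
```

Emit:
{"op": "apply_moves", "data": {
  "grip": [1,1,1,1,1,1,1,1],
  "delta_pos": [
    [0,0,-2],
    [0,0,-5],
    [0,0,-5],
    [0,0,-4],
    [0,0,-2],
    [0,0,-1],
    [0,0,0],
    [0,0,0]
  ],
  "angular": [
    [0,0,0],
    [0,0,0],
    [0,0,0],
    [0,0,0],
    [0,0,0],
    [0,0,0],
    [0,0,0],
    [0,0,0]
  ]
}}

```text
time_s: 17.18
eef_pos: [0.4823, 0.2727, 0.1414]
tcp_rot: [[-0.999, -0.049, 0.002], [-0.049, 0.999, 0.001], [-0.002, 0.001, -1.0]]
contact_force: [-0.1, 0.4, -1.0]
grip_width: 0.177
grasp_force: 49.2
```

Emit:
{"op": "apply_moves", "data": {
  "grip": [1,1,1,1,1,1,1],
  "delta_pos": [
    [0,0,-1.2],
    [0,0,-1.2],
    [0,0,-0.8],
    [0,0,-0.4],
    [0,0,-0.2],
    [0,0,0],
    [0,0,0]
  ],
  "angular": [
    [0,0,0],
    [0,0,0],
    [0,0,0],
    [0,0,0],
    [0,0,0],
    [0,0,0],
    [0,0,0]
  ]
}}

```text
time_s: 18.05
eef_pos: [0.4818, 0.2723, 0.1026]
tcp_rot: [[-0.999, -0.049, 0.0], [-0.049, 0.999, 0.0], [-0.0, 0.0, -1.0]]
contact_force: [-1.8, -0.2, 4.0]
grip_width: 0.178
grasp_force: 49.6
```

Emit:
{"op": "apply_moves", "data": {
  "grip": [2,3,5,7,7,7,7,7,7,7,7,7],
  "delta_pos": [
    [0,0,0],
    [0,0,0],
    [0,0,0],
    [0,0,0],
    [0,0,0],
    [0,0,0],
    [0,0,2],
    [0,0,3],
    [0,0,4],
    [0,0,5],
    [0,0,0],
    [0,0,0]
  ],
  "angular": [
    [0,0,0],
    [0,0,0],
    [0,0,0],
    [0,0,0],
    [0,0,0],
    [0,0,0],
    [0,0,0],
    [0,0,0],
    [0,0,0],
    [0,0,0],
    [0,0,0],
    [0,0,0]
  ]
}}

```text
time_s: 19.55
eef_pos: [0.4816, 0.272, 0.242]
tcp_rot: [[-0.999, -0.049, -0.0], [-0.049, 0.999, -0.0], [0.0, -0.0, -1.0]]
contact_force: [-0.8, 0.4, -0.4]
grip_width: 0.817
grasp_force: 0.0
```

```bash
python3 - <<'E'
from h import *
import pickle
c=camera("wrist");S=camera("side");o=pickle.load(open("c0.pkl","rb"))["side"]["frame"];T=camera("top")
f=lambda im,u,v,w,h:cv2.resize(im[v:v+h,u:u+w],(400,300),interpolation=cv2.INTER_CUBIC)
cv2.imwrite("pics/end.png",np.vstack([np.hstack([f(o,220,240,133,100),f(S["frame"],220,240,133,100)]),np.hstack([f(c["frame"],180,110,240,240),f(T["frame"],250,160,160,120)])]))
print(get_state()["eef_pos"])
E
```

```text
[0.48131207 0.27187765 0.24102431]
```

View pics/end.png

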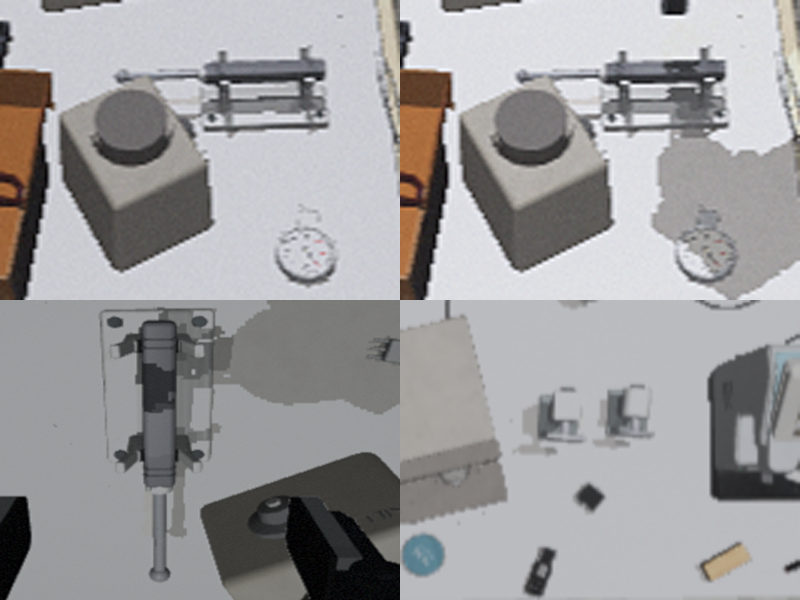

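The stylus is back in both notches in the same position as before, with its tip at (122,74) px in both side crops. The bystanders in view have not moved, and the gripper is clear.

```bash
python3 -c "
from rig import finish_job;print(finish_job())"
```

```text
the job is handed in; nothing more can be done
None
```

The stylus was pressed on the round pad and then the square pad (each gave about 7 mm at under 5 N and was held for over a second), then laid back in both notches and released, and the job is handed in.

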